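# Put the sockets away in their holder blocks

### The job

Put the four round wrench sockets away, each standing upright on the floor of its own wooden holder block: the thinnest socket in the block with the smallest well, the next in the next larger well, and so on, up to the thickest socket in the largest well. Set them down gently, do not drop them, and leave the gear and the six-sided long nut standing where they are.

Things in the scene. Friction and masses are not known exactly. Their poses are not given: they have to be found in the camera images.
- socket_24: The thinnest of four wrench sockets: a plain round bright-steel cylinder, 24 mm in diameter and 60 mm tall, standing upright on the bench, with an open hexagonal recess in its top face. Loose. Origin at the centre of its underside, z up along its axis; its yaw is of no account.
- socket_34: The second thinnest of four wrench sockets: a plain round bright-steel cylinder, 34 mm in diameter and 60 mm tall, standing upright on the bench, with an open hexagonal recess in its top face. Loose. Origin at the centre of its underside, z up along its axis; its yaw is of no account.
- socket_44: The second thickest of four wrench sockets: a plain round bright-steel cylinder, 44 mm in diameter and 60 mm tall, standing upright on the bench, with an open hexagonal recess in its top face. Loose. Origin at the centre of its underside, z up along its axis; its yaw is of no account.
- socket_54: The thickest of four wrench sockets: a plain round bright-steel cylinder, 54 mm in diameter and 60 mm tall, standing upright on the bench, with an open hexagonal recess in its top face. Loose. Origin at the centre of its underside, z up along its axis; its yaw is of no account.
- holder_40: Light wooden holder block with the smallest of the four wells: fixed to the bench, 84 x 84 mm, 25 mm high, with one round well 40 mm in diameter in the middle of its top, 15 mm deep (well floor 10 mm above the bench, black rubber on it). The well is 16 mm wider than the socket that belongs in it. Origin at the centre of the block's underside (on the well's axis), z up, x and y along the block's sides.
- holder_50: Light wooden holder block with the second smallest of the four wells: fixed to the bench, 84 x 84 mm, 25 mm high, with one round well 50 mm in diameter in the middle of its top, 15 mm deep (well floor 10 mm above the bench, black rubber on it). The well is 16 mm wider than the socket that belongs in it. Origin at the centre of the block's underside (on the well's axis), z up, x and y along the block's sides.
- holder_60: Light wooden holder block with the second largest of the four wells: fixed to the bench, 84 x 84 mm, 25 mm high, with one round well 60 mm in diameter in the middle of its top, 15 mm deep (well floor 10 mm above the bench, black rubber on it). The well is 16 mm wider than the socket that belongs in it. Origin at the centre of the block's underside (on the well's axis), z up, x and y along the block's sides.
- holder_70: Light wooden holder block with the largest of the four wells: fixed to the bench, 84 x 84 mm, 25 mm high, with one round well 70 mm in diameter in the middle of its top, 15 mm deep (well floor 10 mm above the bench, black rubber on it). The well is 16 mm wider than the socket that belongs in it. Origin at the centre of the block's underside (on the well's axis), z up, x and y along the block's sides.
- gear: Bright-steel toothed gear, not a socket: 51 mm in diameter over the teeth, 30 mm tall, lying flat with a small round bore on top. Loose; to be left where it is. Origin at the centre of its underside.
- long_nut: Bright-steel long nut, not a socket: six-sided outside, 36 mm across the flats (42 mm over the corners), 45 mm tall, standing upright with a small round hole on top. Loose; to be left where it is. Origin at the centre of its underside.
Not all that is in view belongs to the job. Leave any orange or red look-alike of the holder_70 alone.

How it is judged (in metres and radians):
At the end, for the whole second after the job is handed in: Each socket stands upright (0.1 rad) in the well of its own rank, centre within 11 mm of the well axis, underside within 4 mm of the well floor, released and at rest; the gear and the long nut upright, at rest and within 20 mm of where they were (horizontal distance between socket_24 and holder_40 below 0.011 m and z of socket_24 in the frame of holder_40 between 0.006 and 0.014 m and angle between each of socket_24, socket_34, socket_44, socket_54, gear, long_nut's own z axis and vertical below 0.1 rad and linear speed of each of socket_24, socket_34, socket_44, socket_54, gear, long_nut below 0.02 m/s and contact force between each of socket_24, socket_34, socket_44, socket_54 and the fingers below 0.1 N and horizontal distance between socket_34 and holder_50 below 0.011 m and z of socket_34 in the frame of holder_50 between 0.006 and 0.014 m and horizontal distance between socket_44 and holder_60 below 0.011 m and z of socket_44 in the frame of holder_60 between 0.006 and 0.014 m and horizontal distance between socket_54 and holder_70 below 0.011 m and z of socket_54 in the frame of holder_70 between 0.006 and 0.014 m and distance of each of gear, long_nut from where it was at the start of the episode below 0.02 m); the robot touches nothing.
It fails at once if a socket was dropped or thrown: out of the fingers at more than 0.8 m/s (a fall of over about 30 mm) ((linear speed of socket_24 above 0.8 m/s and contact force between socket_24 and the fingers below 0.1 N) or (linear speed of socket_34 above 0.8 m/s and contact force between socket_34 and the fingers below 0.1 N) or (linear speed of socket_44 above 0.8 m/s and contact force between socket_44 and the fingers below 0.1 N) or (linear speed of socket_54 above 0.8 m/s and contact force between socket_54 and the fingers below 0.1 N)).
It fails at once if the gear or the long nut was moved by more than 20 mm or tipped over (distance of any of gear, long_nut from where it was at the start of the episode above 0.02 m or angle between any of gear, long_nut's own z axis and vertical above 0.5 rad).
It also fails if it takes over 104 s, if anything falls off the work surface, if the arm or the gripper's body presses on something with over 40 N, if the wrist force passes 120 N, or if a joint passes its speed limit or range.

### The arm

A 6-joint arm with a two-finger parallel gripper is mounted at the origin on the work surface. World frame = base frame: x ahead of the robot, y to its left, z up, the work surface at z = 0. Lengths are in mm, angles in rad, forces in N, time in s.
With the tool pointing down it reaches from about 275 to 750 mm from the base axis. Payload 10.2 kg.
Tool frame: the origin (TCP) lies between the finger pads; the fingertips stand 25 mm ahead of it and the grasp point (between the pads) lies 6 mm ahead of it; z points along the fingers, y is the direction in which the jaws open and shut (so a half turn about z gives the same grasp; the last joint's range is limited). The gripper opens to 88 mm and grips with 3 to 60 N. Pads are 18 mm wide; open, the fingers measure 123 mm over their backs; the gripper's body (75 mm by 187 mm) begins 45 mm behind the grasp point.
Start: joints at [0.924, 0.313, 1.498, -0, 1.331, -0.223], TCP at [215.907, 478.556, 263.72] pointing down, gripper open.
Joint ranges: [-2.94, 2.94], [-0.97, 2.17], [0.19, 2.56], [-1.23, 4.37], [0.02, 3.11], [-2.88, 2.88]. Speed limits (rad/s): [2.39, 2.39, 3.01, 3.14, 3.14, 3.14].

### API

Orientations are given as a rotation vector (axis times angle).
In Python, from rig import ctrl, snapshot, get_calibration, recognise gives the robot as it stands. The module is installed in compiled form; this text tells all that it offers.
- The arm moves only by the tool send_rows, never from a script. Its argument "commands" is a list of rows, each a list of 3 entries, a list of its own where there are three numbers: the opening, from -1 (shut) to 1 (fully open), then the shift along the tool's x, y, z in m, then the turn, a rotation vector about the tool's x, y, z in degrees. A call has 1 to 10 rows; each row is the pose to reach, as a shift and turn from the pose commanded when the call began, along the tool's axes at that moment; what a row does not reach only later rows make up. A row lasts 1/10 s, in which the tool goes at most 50 mm and 8.59 degrees, less where a joint would pass 70% of its speed; a pose out of reach is approached as far as the arm can. A call with a gripper value outside its range is refused whole. The fingers move at their own pace and stop on an object; the grip force is fixed at half the most. Time passes only in rows, so rows that repeat a pose let the fingers close. It gives the time, the measured TCP pose, the force and the opening at its end, in the units of the state.
- ctrl.read_state(): the state, without advancing time (a new reading comes with each control period).
- snapshot(name): name is "scene" or "top" or "wrist"; returns (picture, depth): 384x512x3 uint8, blue, green, red; 384x512 float32, mm along the optical axis (not along the pixel's ray), 0 where there is no reading.
- get_calibration(name): a dict with "mtx" (3x3 intrinsics, pixels), "position" and "orientation" of the camera in the world; the wrist camera has in their place "tool_from_camera" (4x4, takes a point from camera to tool coordinates, whose origin is the TCP and whose axes are the flange's). Camera axes: x right, y down, z forward; pixel columns grow to the right and rows downward; lengths in mm; the calibration is good to about 2 mm. A picture is of the moment at which its call begins: read the wrist's pose just before it. get_calibration takes no time and is no camera call.
- ctrl.hand_in(): hands the job in, once; it reports no verdict.
Trained networks look in the newest picture that a camera, given by its name, has taken for a name from the list of things; names that differ only in an ending like _2 or _b are one class to them, and where a whole thing is asked for, a point or a joint stands for the part that bears it (a point fixed in the world has none). Each returns a list of dicts, best first, with "score" (0 to 1); they miss things now and then, are a little off and sometimes report something else, mostly with a low value. They report only what shows in the picture. A call takes as long as a camera call. They do not tell look-alikes from the thing itself.
- recognise(camera, name): "extent" ([left, top, width, height] in pixels, round what is visible of it).
The state is a dict: "clock": time; "q": joint angles; "joint_vel": joint speeds; "tau": joint torques, N m; "eef_pos": TCP position; "orientation": TCP orientation; "ft_force": force on the tool from outside, world axes, zero at the start; "ft_torque": the same for the moment, N m; "width": finger opening in mm.
Only numpy, scipy, OpenCV 4.12 (cv2) and the standard library are available. Lean on these libraries where they do the work, as an engineer would, in place of code of your own. Each camera call takes 0.05 s, during which the arm holds its last target.

## Working session

There is one attempt and no reset: what is moved stays moved. The work goes in short steps, Python scripts to look and compute and a tool call to move; the robot and the scene stay as the last step left them, time stands still between calls to the robot, and variables do not carry over. Pictures are saved under pics/ and viewed, and the job is handed in when it is done.

Besides the shell and the picture viewer there is one more tool, called after "Call:" in YAML: its name, and indented under it one key for each argument. send_rows: Moves the arm, as the interface text tells. Its arguments: {"type":"object","properties":{"commands":{"type":"array","items":{"type":"array"}}},"required":["commands"]}

```bash
mkdir -p pics
python3 - <<'E'
from rig import ctrl,snapshot,get_calibration,recognise
import cv2,numpy as np
s=ctrl.read_state(); print(s)
for n in ["scene","top"]:
    im,d=snapshot(n); cv2.imwrite(f"pics/{n}0.png",im); np.save(f"pics/{n}0.npy",d)
    c=get_calibration(n); print(n,c)
    for k in ["socket_24","socket_34","socket_44","socket_54","holder_40","holder_50","holder_60","holder_70","gear","long_nut"]:
        print(k,[(np.round(r["extent"]).tolist(),round(r["score"],2)) for r in recognise(n,k)])
print(get_calibration("wrist"))
E
```

```text
{'clock': 0.0, 'q': array([ 9.23592496e-01,  3.13472239e-01,  1.49841907e+00, -4.04469034e-05,
        1.33103486e+00, -2.23398934e-01]), 'joint_vel': array([-8.45789752e-04, -4.65673937e-04, -4.72989806e-05,  1.39542874e-03,
       -6.75927704e-04,  9.79027421e-04]), 'tau': array([ 7.49696683e-04, -4.02208185e+01, -2.52274328e+01,  6.95556169e-02,
        3.51542572e-02, -1.19596921e-04]), 'eef_pos': array([215.78063157, 478.36690661, 263.15646106]), 'orientation': array([-6.60614628e-01, -3.07081096e+00,  1.92503378e-03]), 'ft_force': array([ 0.76457341, -0.06361167, -0.37870963]), 'ft_torque': array([-0.01566759, -0.00852023,  0.02209532]), 'width': 87.94889661786452}
scene {'mtx': array([[358.89143187,   0.        , 246.63246502],
       [  0.        , 358.89143187, 191.73978407],
       [  0.        ,   0.        ,   1.        ]]), 'position': array([ 887.09322109, -377.23714322,  769.75679253]), 'orientation': array([-2.5201987 , -0.80243152,  0.19622291])}
socket_24 [([195.0, 118.0, 26.0, 23.0], 0.97), ([109.0, 210.0, 26.0, 29.0], 0.72), ([176.0, 145.0, 15.0, 24.0], 0.62), ([1
[... 3508 characters left out ...]
, 36.0], 0.78), ([197.0, 181.0, 41.0, 42.0], 0.67), ([313.0, 183.0, 37.0, 31.0], 0.57)]
gear [([140.0, 265.0, 20.0, 20.0], 0.89)]
long_nut [([179.0, 267.0, 14.0, 11.0], 0.67)]
{'mtx': array([[273.14751494,   0.        , 248.48361602],
       [  0.        , 273.14751494, 195.83572008],
       [  0.        ,   0.        ,   1.        ]]), 'tool_from_camera': array([[ 1.40140307e-03, -9.54699839e-01, -2.97567227e-01,
         7.66481447e+01],
       [ 9.99998988e-01,  1.41134347e-03,  1.81445630e-04,
        -2.51178833e-01],
       [ 2.46743448e-04, -2.97567180e-01,  9.54700850e-01,
        -1.21871654e+02],
       [ 0.00000000e+00,  0.00000000e+00,  0.00000000e+00,
         1.00000000e+00]])}
```

Run:
```python
import cv2
a=cv2.imread("pics/top0.png"); cv2.imwrite("pics/top0c.png",cv2.resize(a[80:310,110:410],(780,598),interpolation=cv2.INTER_CUBIC))
a=cv2.imread("pics/scene0.png"); cv2.imwrite("pics/scene0c.png",cv2.resize(a[60:370,90:490],(774,600),interpolation=cv2.INTER_CUBIC))
```

```text
(no output)
```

View pics/top0c.png

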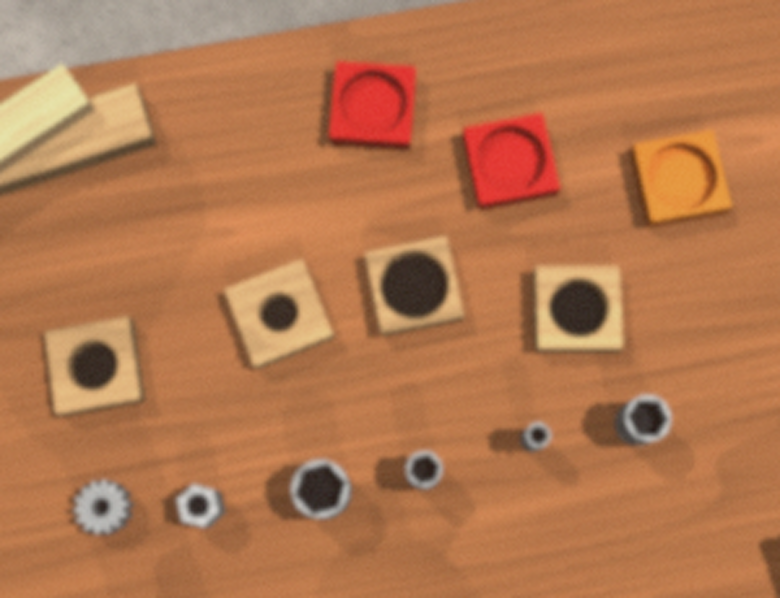

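View pics/scene0c.png

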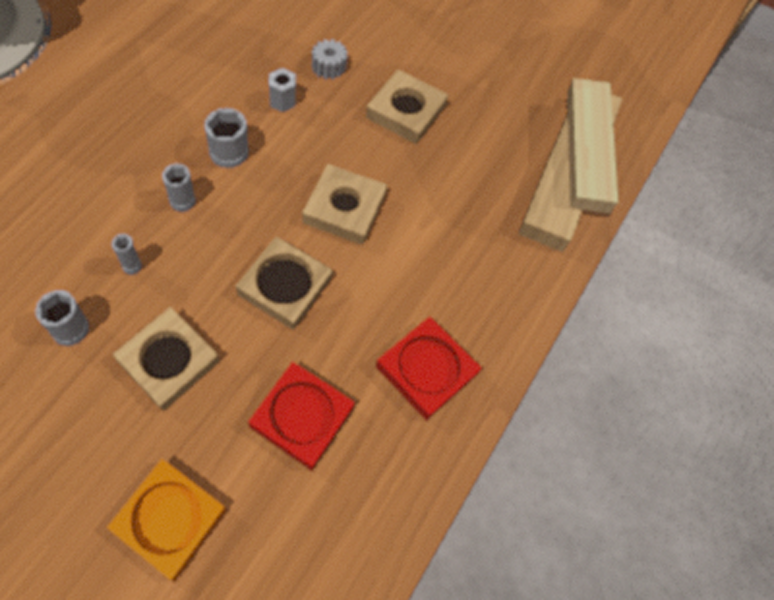

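Top crop (2.6x, origin 110,80): the wood holders, by well size, are 50 at (93,365), 40 at (279,312), 70 at (414,285) and 60 at (579,308). The two red blocks and the orange one are look-alikes. The sockets are 54 at (320,489), 34 at (424,469), 24 at (537,436) and 44 at (645,418). The gear is at (101,507) and the nut at (197,506). Next I measure positions from both views.

```bash
cat > h.py <<'E'
import numpy as np,cv2
from scipy.spatial.transform import Rotation as R
def cam(c,eef=None,ori=None):
    if "position" in c: return c["mtx"],R.from_rotvec(c["orientation"]).as_matrix(),np.array(c["position"])
    T=c["tool_from_camera"]; Rt=R.from_rotvec(ori).as_matrix()
    return c["mtx"],Rt@T[:3,:3],Rt@T[:3,3]+eef
def plane(C,uv,z):
    K,Rm,p=C; uv=np.atleast_2d(uv); d=np.c_[uv,np.ones(len(uv))]@np.linalg.inv(K).T@Rm.T
    return (p+d*((z-p[2])/d[:,2:3]))
def cloud(C,d):
    K,Rm,p=C; v,u=np.mgrid[:d.shape[0],:d.shape[1]]
    r=np.stack([u,v,np.ones_like(u)],-1)@np.linalg.inv(K).T
    P=(r*d[...,None])@Rm.T+p; P[d==0]=np.nan; return P
def proj(C,P):
    K,Rm,p=C; q=(np.atleast_2d(P)-p)@Rm@K.T; return q[:,:2]/q[:,2:3]
E
python3 - <<'E'
from rig import *; from rig import get_calibration
from h import *
from scipy import ndimage as nd
for n in ["top","scene"]:
    C=cam(get_calibration(n)); d=np.load(f"pics/{n}0.npy"); P=cloud(C,d)
    print(n,"table",np.nanmedian(P[...,2]))
    im=cv2.imread(f"pics/{n}0.png")
    m=(P[...,2]>14)&(P[...,0]>150)&(P[...,0]<800)
    lab,k=nd.label(m)
    for i in range(1,k+1):
        q=lab==i
        if q.sum()<40: continue
        Z=P[...,2][q]; zt=np.percentile(Z,90); t=q&(np.abs(P[...,2]-zt)<5)
        X=P[t][:,:2].astype(np.float32); (cx,cy),(w,h),a=cv2.minAreaRect(X)
        v,u=np.nonzero(q)
        print("px",u.mean().round(),v.mean().round(),"n",q.sum(),"ztop %.1f"%zt,"rect c %.1f %.1f  %.1f %.1f ang %.0f"%(cx,cy,w,h,a), "bgr",im[t].mean(0).round())
E
```

```text
top table -0.3861541433145703
px 491.0 120.0 n 1588 ztop 92.5 rect c 721.9 -668.2  81.1 99.7 ang 74 bgr [171. 174. 173.]
px 306.0 142.0 n 493 ztop 27.8 rect c 759.1 -191.8  82.0 84.9 ang 1 bgr [ 48.  56. 211.]
px 372.0 148.0 n 558 ztop 27.9 rect c 711.0 -359.5  85.0 86.4 ang 0 bgr [ 59. 138. 215.]
px 269.0 189.0 n 534 ztop 28.0 rect c 648.6 -69.8  84.9 83.7 ang 2 bgr [111. 160. 203.]
px 501.0 196.0 n 599 ztop 117.8 rect c 529.1 -632.8  12.0 47.9 ang 72 bgr [76. 83. 84.]
px 217.0 200.0 n 882 ztop 27.8 rect c 644.6 68.9  84.6 83.5 ang 12 bgr [121. 174. 217.]
px 332.0 198.0 n 683 ztop 28.0 rect c 596.0 -227.3  84.2 85.3 ang 80 bgr [124. 179. 217.]
px 145.0 221.0 n 835 ztop 27.9 rect c 624.0 258.7  84.3 85.0 ang 0 bgr [115. 165. 207.]
px 7.0 255.0 n 617 ztop 76.2 rect c 579.9 598.3  16.7 43.6 ang 85 bgr [69. 43. 37.]
px 357.0 241.0 n 300 ztop 60.7 rect c 473.4 -263.1  41.4 42.6 ang 34 bgr [152. 158. 166.]
px 316.0 248.0 n 94 ztop 61.2 rect c 476.2 -157.6  22.3 20.1 ang 80 bgr [133. 142. 156.]
px 273.0 260.0 n 152 ztop 61.1 rect c 463.8 -45.6  31.7 31.5 ang 53 bgr [140. 147. 158.]
px 233.
[... 1189 characters left out ...]
64.0 n 909 ztop 26.9 rect c 647.1 68.0  84.1 86.6 ang 12 bgr [107. 151. 183.]
px 154.0 189.0 n 177 ztop 59.8 rect c 478.6 -157.8  21.8 23.5 ang 47 bgr [126. 127. 133.]
px 236.0 204.0 n 696 ztop 27.0 rect c 650.3 -70.5  85.2 85.4 ang 1 bgr [101. 143. 174.]
px 121.0 222.0 n 488 ztop 60.3 rect c 475.6 -264.3  43.4 42.2 ang 33 bgr [139. 139. 145.]
px 175.0 244.0 n 972 ztop 26.9 rect c 598.2 -228.5  84.2 85.9 ang 80 bgr [111. 155. 186.]
px 10.0 247.0 n 854 ztop 89.8 rect c 327.4 -420.6  22.4 41.4 ang 50 bgr [11. 12. 65.]
px 243.0 272.0 n 729 ztop 26.9 rect c 760.6 -192.6  79.5 84.9 ang 1 bgr [ 30.  40. 184.]
px 175.0 328.0 n 1001 ztop 27.0 rect c 713.3 -360.8  84.6 84.0 ang 0 bgr [ 26. 123. 192.]
```

Positions from the two views agree to about 2 mm, and the heights match the text. Averaged positions:

| Thing | x, y (mm) |
|---|---|
| socket_54 | 465, 54 |
| socket_34 | 465, -46 |
| socket_24 | 477, -158 |
| socket_44 | 474.5, -264 |
| holder_70 | 649.5, -70 |
| holder_50 | 626, 258 |
| holder_40 | 646, 68.5 |
| holder_60 | 597, -228 |

Now I work out the first move and make an enlarged crop to confirm which socket and holder is which.

```bash
cat > go.py <<'E'
import sys
from rig import ctrl
from h import *
s=ctrl.read_state(); Rt=R.from_rotvec(s["orientation"]).as_matrix()
t=np.array([float(x) for x in sys.argv[1:4]])
print("t %.2f"%s["clock"],"eef",s["eef_pos"].round(1),"w %.1f"%s["width"],"F",s["ft_force"].round(1))
print("tool shift m",(Rt.T@(t-s["eef_pos"])/1000).round(4))
Rg=np.array([[-1,0,0],[0,1,0],[0,0,-1.]])
print("turn deg",np.degrees(R.from_matrix(Rt.T@Rg).as_rotvec()).round(2))
E
python3 go.py 465 54 240
python3 - <<'E'
import cv2
a=cv2.imread("pics/top0.png"); cv2.imwrite("pics/crop54.png",cv2.resize(a[165:290,190:350],(768,600),interpolation=cv2.INTER_CUBIC))
E
```

```text
t 1.10 eef [215.9 478.5 263.7] w 88.4 F [-0.6 -0.1  0.3]
tool shift m [-0.4016 -0.2846  0.0237]
turn deg [ -0.     0.   -24.28]
```

View pics/crop54.png

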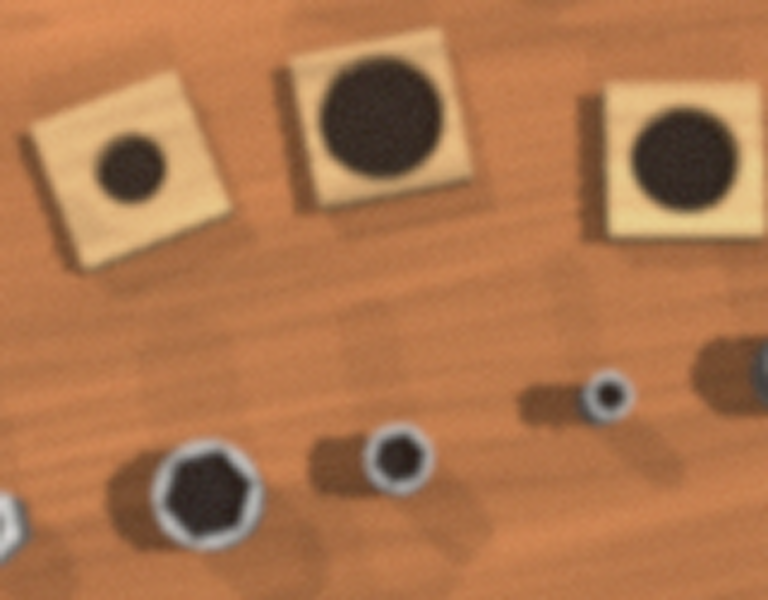

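The crop shows the thickest socket at (207,494), the largest well at (382,117), the smallest well at (131,167), the 60 well at (685,158), socket_34 at (399,458) and socket_24 at (608,395). That matches the measured diameters, so I move above socket_54.

Call:
send_rows:
  commands:
    - [1,[-0.4016,-0.2846,0.0237],[0,0,-24.28]]
    - [1,[-0.4016,-0.2846,0.0237],[0,0,-24.28]]
    - [1,[-0.4016,-0.2846,0.0237],[0,0,-24.28]]
    - [1,[-0.4016,-0.2846,0.0237],[0,0,-24.28]]
    - [1,[-0.4016,-0.2846,0.0237],[0,0,-24.28]]
    - [1,[-0.4016,-0.2846,0.0237],[0,0,-24.28]]
    - [1,[-0.4016,-0.2846,0.0237],[0,0,-24.28]]
    - [1,[-0.4016,-0.2846,0.0237],[0,0,-24.28]]
    - [1,[-0.4016,-0.2846,0.0237],[0,0,-24.28]]
    - [1,[-0.4016,-0.2846,0.0237],[0,0,-24.28]]

```text
clock: 2.1
eef_pos: [460.0, 61.6, 240.7]
orientation: [0.0, 3.141, 0.0]
ft_force: [1.2, 0.6, 0.3]
width: 88.2
```

Call:
send_rows:
  commands:
    - [1,[0,0,0],[0,0,0]]
    - [1,[0,0,0],[0,0,0]]
    - [1,[0,0,0],[0,0,0]]

```text
clock: 2.4
eef_pos: [458.9, 64.5, 240.6]
orientation: [0.001, -3.141, -0.0]
ft_force: [-0.1, 0.2, 0.0]
width: 88.1
```

```bash
cat > w.py <<'E'
import sys
from rig import ctrl,snapshot,get_calibration
from h import *
from scipy import ndimage as nd
s=ctrl.read_state(); im,d=snapshot("wrist"); cv2.imwrite(f"pics/{sys.argv[1]}.png",im)
print(s["clock"],s["eef_pos"].round(1),s["orientation"].round(4),s["q"].round(2))
C=cam(get_calibration("wrist"),s["eef_pos"],s["orientation"]); P=cloud(C,d)
print("table",np.nanpercentile(P[...,2],[5,25,50]).round(1))
m=(P[...,2]>14)&(P[...,2]<100);lab,k=nd.label(m)
for i in range(1,k+1):
    q=lab==i
    if q.sum()<80: continue
    zt=np.percentile(P[...,2][q],90); t=q&(np.abs(P[...,2]-zt)<5); X=P[t][:,:2].astype(np.float32)
    (cx,cy),(w,h),a=cv2.minAreaRect(X); v,u=np.nonzero(q)
    print("px",u.min(),u.max(),v.min(),v.max(),"z %.1f"%zt,"c %.1f %.1f  %.1f %.1f"%(cx,cy,w,h))
E
python3 w.py w1; python3 go.py 465 54 240
```

```text
2.4 [458.9  64.5 240.6] [ 1.4000e-03 -3.1415e+00 -3.0000e-04] [-0.11  0.2   1.71  0.    1.23 -1.69]
table [-0.4  0.5  1.3]
px 216 262 156 207 z 60.7 c 463.6 53.1  53.1 53.2
px 137 176 165 200 z 60.8 c 464.3 -46.8  32.8 33.7
px 316 352 166 203 z 46.6 c 469.4 170.3  40.7 35.9
px 0 15 169 201 z 33.9 c 478.3 -246.4  6.7 30.0
px 381 427 174 214 z 31.5 c 485.2 265.4  50.6 50.7
px 45 87 178 205 z 60.8 c 476.7 -158.7  23.1 23.4
px 8 76 235 253 z 26.5 c 564.9 -223.5  86.5 22.5
px 375 408 257 284 z 26.4 c 591.1 275.4  54.4 27.8
px 216 277 265 287 z 26.5 c 617.7 62.0  31.1 84.0
px 164 185 271 287 z 26.4 c 615.7 -43.0  19.8 27.1
px 131 188 317 324 z 26.6 c 684.0 -69.7  15.9 83.7
px 227 283 317 326 z 26.7 c 684.9 74.5  17.8 83.9
t 2.45 eef [458.8  64.7 240.7] w 87.9 F [ 0.3 -0.9 -0.4]
tool shift m [-0.0061 -0.0107  0.0007]
turn deg [0.01 0.01 0.09]
```

View pics/w1.png

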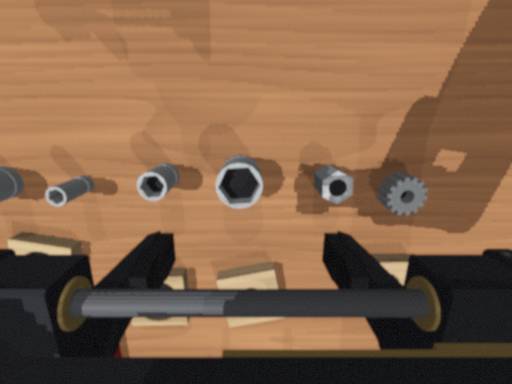

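The wrist view shows the thick socket at pixel (239,183), with the 34 and 24 to its left and the nut and gear to its right. Positions agree within 1 to 2 mm, so I go down on socket_54.

Call:
send_rows:
  commands:
    - [1,[-0.0055,-0.011,0.03],[0,0,0]]
    - [1,[-0.0055,-0.011,0.075],[0,0,0]]
    - [1,[-0.0055,-0.011,0.12],[0,0,0]]
    - [1,[-0.0055,-0.011,0.16],[0,0,0]]
    - [1,[-0.0055,-0.011,0.18],[0,0,0]]
    - [1,[-0.0055,-0.011,0.1895],[0,0,0]]
    - [1,[-0.0055,-0.011,0.1895],[0,0,0]]
    - [1,[-0.0055,-0.011,0.1895],[0,0,0]]

```text
clock: 3.25
eef_pos: [465.4, 53.0, 52.2]
orientation: [-0.001, 3.14, -0.0]
ft_force: [-1.0, -0.7, -0.1]
width: 88.0
```

Call:
send_rows:
  commands:
    - [-1,[0,0,0],[0,0,0]]
    - [-1,[0,0,0],[0,0,0]]
    - [-1,[0,0,0],[0,0,0]]
    - [-1,[0,0,0],[0,0,0]]
    - [-1,[0,0,0],[0,0,0]]
    - [-1,[0,0,0],[0,0,0]]
    - [-1,[0,0,0],[0,0,0]]
    - [-1,[0,0,0],[0,0,0]]

```text
clock: 4.05
eef_pos: [464.9, 52.6, 51.2]
orientation: [0.0, 3.141, 0.0]
ft_force: [-1.2, 0.4, 4.2]
width: 53.3
```

Call:
send_rows:
  commands:
    - [-1,[0,0,-0.01],[0,0,0]]
    - [-1,[0,0,-0.04],[0,0,0]]
    - [-1,[0,0,-0.075],[0,0,0]]
    - [-1,[0,0,-0.09],[0,0,0]]
    - [-1,[-0.02,-0.013,-0.09],[0,0,0]]
    - [-1,[-0.055,-0.036,-0.09],[0,0,0]]
    - [-1,[-0.095,-0.063,-0.09],[0,0,0]]
    - [-1,[-0.135,-0.089,-0.09],[0,0,0]]
    - [-1,[-0.165,-0.109,-0.09],[0,0,0]]
    - [-1,[-0.185,-0.1225,-0.09],[0,0,0]]

```text
clock: 5.05
eef_pos: [650.9, -71.5, 140.5]
orientation: [-0.002, -3.141, -0.0]
ft_force: [-0.2, 0.3, -3.2]
width: 53.5
```

Call:
send_rows:
  commands:
    - [-1,[0,0,0],[0,0,0]]
    - [-1,[0,0,0],[0,0,0]]

```text
clock: 5.25
eef_pos: [649.2, -69.7, 140.4]
orientation: [-0.0, -3.14, -0.001]
ft_force: [-0.6, -0.3, -3.9]
width: 53.1
```

Run:
```python
from rig import ctrl,snapshot,get_calibration
from h import *
s=ctrl.read_state(); print(s["eef_pos"],s["width"],s["ft_force"])
ims=[]
for n in ["scene","wrist"]:
    im,d=snapshot(n); ims.append(im)
cv2.imwrite("pics/a54.png",cv2.resize(np.hstack([ims[0][60:300,90:410],ims[1][144:384,96:416]]),(800,300),interpolation=cv2.INTER_CUBIC))
```

```text
[649.19913428 -69.71816732 140.43414217] 53.090723413896534 [-0.55952513 -0.26844918 -3.92973937]
```

View pics/a54.png

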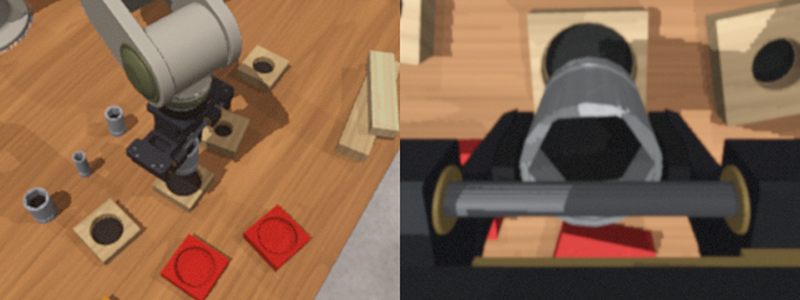

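Socket_54 hangs upright in the fingers over the dark 70 mm well. Lowering it.

Call:
send_rows:
  commands:
    - [-1,[0,0,0.015],[0,0,0]]
    - [-1,[0,0,0.04],[0,0,0]]
    - [-1,[0,0,0.06],[0,0,0]]
    - [-1,[0,0,0.07],[0,0,0]]
    - [-1,[0,0,0.0755],[0,0,0]]
    - [-1,[0,0,0.0775],[0,0,0]]
    - [-1,[0,0,0.0785],[0,0,0]]
    - [-1,[0,0,0.0785],[0,0,0]]
    - [-1,[0,0,0.0785],[0,0,0]]

```text
clock: 6.25
eef_pos: [650.1, -69.9, 63.2]
orientation: [0.0, 3.141, -0.001]
ft_force: [0.5, 0.1, -2.3]
width: 53.3
```

Call:
send_rows:
  commands:
    - [-1,[0,0,0.0007],[0,0,0]]
    - [-1,[0,0,0.0014],[0,0,0]]
    - [-1,[0,0,0.002],[0,0,0]]
    - [-1,[0,0,0.002],[0,0,0]]

```text
clock: 6.65
eef_pos: [649.9, -69.9, 61.3]
orientation: [0.0, 3.141, -0.0]
ft_force: [-3.1, 0.9, 4.4]
width: 53.0
```

Force went from -4 to +4.4 N, so it is standing on the well floor. Releasing.

Call:
send_rows:
  commands:
    - [1,[0,0,0],[0,0,0]]
    - [1,[0,0,0],[0,0,0]]
    - [1,[0,0,0],[0,0,0]]
    - [1,[0,0,0],[0,0,0]]
    - [1,[0,0,0],[0,0,0]]
    - [1,[0,0,-0.02],[0,0,0]]
    - [1,[0,0,-0.05],[0,0,0]]
    - [1,[0,0,-0.08],[0,0,0]]
    - [1,[0,0,-0.09],[0,0,0]]

```text
clock: 7.55
eef_pos: [650.8, -70.1, 153.7]
orientation: [-0.0, 3.137, -0.002]
ft_force: [0.6, 0.1, 0.4]
width: 88.4
```

Call:
send_rows:
  commands:
    - [1,[0.04,0.005,0],[0,0,0]]
    - [1,[0.08,0.01,0],[0,0,0]]
    - [1,[0.12,0.015,0],[0,0,0]]
    - [1,[0.155,0.02,0],[0,0,0]]
    - [1,[0.175,0.0225,0],[0,0,0]]
    - [1,[0.185,0.0237,0],[0,0,0]]
    - [1,[0.185,0.0237,0],[0,0,0]]
    - [1,[0.185,0.0237,0],[0,0,0]]

```text
clock: 8.35
eef_pos: [465.6, -46.4, 150.5]
orientation: [0.0, 3.141, -0.0]
ft_force: [0.3, -0.8, -0.3]
width: 87.9
```

```bash
python3 w.py w2; python3 go.py 465 -46 51
```

```text
8.35 [465.6 -46.4 150.5] [ 3.000e-04  3.141e+00 -3.000e-04] [-0.35  0.32  1.81  0.    1.01 -1.92]
table [-0.2  0.6  1.3]
px 228 268 175 226 z 60.9 c 464.1 -46.9  33.1 33.3
px 449 511 176 228 z 46.5 c 470.1 167.5  40.7 33.9
px 0 51 180 240 z 59.4 c 476.3 -250.8  16.1 38.9
px 100 147 192 233 z 60.7 c 476.5 -159.0  23.6 23.4
px 92 105 273 284 z 25.7 c 559.0 -206.8  6.4 7.4
px 188 263 317 356 z 44.7 c 629.8 -74.3  16.4 48.3
px 306 379 317 348 z 26.4 c 628.4 60.4  48.4 82.0
t 8.40 eef [465.7 -46.4 150.4] w 87.7 F [ 0.7 -0.5  0.6]
tool shift m [0.0007 0.0004 0.0994]
turn deg [-0.01  0.02 -0.01]
```

View pics/w2.png

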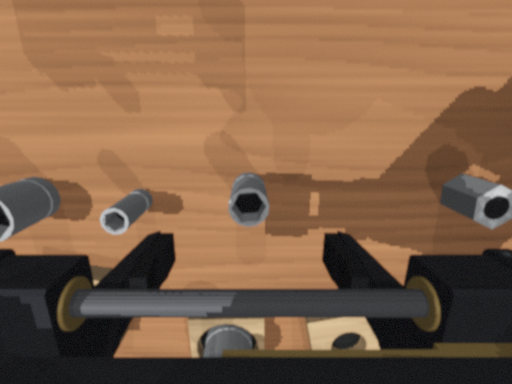

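Socket_54 stands in its holder at (228,340), and socket_34 is centred between the fingers at (249,205). Its centre measures (464.1,-46.9), so I descend and grip.

Call:
send_rows:
  commands:
    - [1,[0.001,0,0.03],[0,0,0]]
    - [1,[0.001,0,0.065],[0,0,0]]
    - [1,[0.001,0,0.09],[0,0,0]]
    - [1,[0.001,0,0.0995],[0,0,0]]
    - [1,[0.001,0,0.0995],[0,0,0]]
    - [1,[0.001,0,0.0995],[0,0,0]]

```text
clock: 9.0
eef_pos: [464.6, -46.4, 51.9]
orientation: [-0.0, 3.14, -0.001]
ft_force: [0.1, -0.2, 0.6]
width: 88.1
```

Call:
send_rows:
  commands:
    - [-1,[0,0,0],[0,0,0]]
    - [-1,[0,0,0],[0,0,0]]
    - [-1,[0,0,0],[0,0,0]]
    - [-1,[0,0,0],[0,0,0]]
    - [-1,[0,0,0],[0,0,0]]
    - [-1,[0,0,0],[0,0,0]]
    - [-1,[0,0,0],[0,0,0]]
    - [-1,[0,0,0],[0,0,0]]
    - [-1,[0,0,0],[0,0,0]]

```text
clock: 9.9
eef_pos: [463.8, -46.2, 51.1]
orientation: [-0.0, 3.142, -0.0]
ft_force: [0.5, 0.2, 1.9]
width: 33.3
```

Call:
send_rows:
  commands:
    - [-1,[0,0,-0.01],[0,0,0]]
    - [-1,[0,0,-0.04],[0,0,0]]
    - [-1,[0,0,-0.075],[0,0,0]]
    - [-1,[0,0,-0.09],[0,0,0]]
    - [-1,[0,0,-0.09],[0,0,0]]

```text
clock: 10.4
eef_pos: [464.6, -46.4, 143.3]
orientation: [-0.0, 3.137, -0.002]
ft_force: [0.1, 0.4, -1.7]
width: 33.3
```

Call:
send_rows:
  commands:
    - [-1,[-0.008,0.015,0],[0,0,0]]
    - [-1,[-0.024,0.045,0],[0,0,0]]
    - [-1,[-0.045,0.085,0],[0,0,0]]
    - [-1,[-0.066,0.125,0],[0,0,0]]
    - [-1,[-0.088,0.165,0],[0,0,0]]
    - [-1,[-0.109,0.205,0],[0,0,0]]
    - [-1,[-0.13,0.245,0],[0,0,0]]
    - [-1,[-0.146,0.275,0],[0,0,0]]
    - [-1,[-0.157,0.295,0],[0,0,0]]
    - [-1,[-0.1615,0.3045,0],[0,0,0]]

```text
clock: 11.4
eef_pos: [625.2, 260.1, 139.0]
orientation: [0.002, -3.139, 0.0]
ft_force: [-0.3, -0.8, -1.9]
width: 33.2
```

Call:
send_rows:
  commands:
    - [-1,[0,0,0],[0,0,0]]
    - [-1,[0,0,0],[0,0,0]]
    - [-1,[0,0,0],[0,0,0]]

```text
clock: 11.7
eef_pos: [625.0, 257.5, 140.7]
orientation: [-0.001, -3.141, 0.0]
ft_force: [0.6, -0.4, -0.6]
width: 33.3
```

```bash
python3 go.py 625.7 258.3 62
```

```text
t 11.70 eef [625.  257.5 140.7] w 33.3 F [ 0.6 -0.4 -0.6]
tool shift m [-0.0007  0.0008  0.0787]
turn deg [-0.02 -0.05 -0.04]
```

Call:
send_rows:
  commands:
    - [-1,[-0.0005,0.0005,0.015],[0,0,0]]
    - [-1,[-0.0005,0.0005,0.04],[0,0,0]]
    - [-1,[-0.0005,0.0005,0.06],[0,0,0]]
    - [-1,[-0.0005,0.0005,0.07],[0,0,0]]
    - [-1,[-0.0005,0.0005,0.0755],[0,0,0]]
    - [-1,[-0.0005,0.0005,0.0775],[0,0,0]]
    - [-1,[-0.0005,0.0005,0.0785],[0,0,0]]
    - [-1,[-0.0005,0.0005,0.079],[0,0,0]]
    - [-1,[-0.0005,0.0005,0.0795],[0,0,0]]
    - [-1,[-0.0005,0.0005,0.0795],[0,0,0]]

```text
clock: 12.7
eef_pos: [625.9, 258.9, 61.9]
orientation: [0.0, 3.141, 0.0]
ft_force: [1.5, 0.6, -1.3]
width: 32.8
```

Call:
send_rows:
  commands:
    - [-1,[0,0,0.0004],[0,0,0]]
    - [-1,[0,0,0.0008],[0,0,0]]
    - [-1,[0,0,0.0008],[0,0,0]]

```text
clock: 13.0
eef_pos: [625.9, 258.8, 61.1]
orientation: [0.0, 3.141, 0.0]
ft_force: [-1.8, 0.4, 1.2]
width: 33.1
```

Call:
send_rows:
  commands:
    - [1,[0,0,0],[0,0,0]]
    - [1,[0,0,0],[0,0,0]]
    - [1,[0,0,0],[0,0,0]]
    - [1,[0,0,0],[0,0,0]]
    - [1,[0,0,0],[0,0,0]]
    - [1,[0,0,-0.02],[0,0,0]]
    - [1,[0,0,-0.05],[0,0,0]]
    - [1,[0,0,-0.08],[0,0,0]]
    - [1,[0,0,-0.09],[0,0,0]]
    - [1,[0,0,-0.09],[0,0,0]]

```text
clock: 14.0
eef_pos: [626.2, 258.9, 151.8]
orientation: [0.0, 3.139, 0.001]
ft_force: [0.0, -0.3, -0.3]
width: 88.6
```

Call:
send_rows:
  commands:
    - [1,[0.016,-0.045,0],[0,0,0]]
    - [1,[0.032,-0.09,0],[0,0,0]]
    - [1,[0.048,-0.135,0],[0,0,0]]
    - [1,[0.064,-0.18,0],[0,0,0]]
    - [1,[0.08,-0.225,0],[0,0,0]]
    - [1,[0.096,-0.27,0],[0,0,0]]
    - [1,[0.112,-0.315,0],[0,0,0]]
    - [1,[0.128,-0.36,0],[0,0,0]]
    - [1,[0.142,-0.4,0],[0,0,0]]
    - [1,[0.149,-0.417,0],[0,0,0]]

```text
clock: 15.0
eef_pos: [475.0, -160.6, 149.1]
orientation: [-0.005, -3.139, -0.002]
ft_force: [-0.0, -0.1, 0.2]
width: 88.5
```

Call:
send_rows:
  commands:
    - [1,[0,0,0],[0,0,0]]
    - [1,[0,0,0],[0,0,0]]
    - [1,[0,0,0],[0,0,0]]

```text
clock: 15.3
eef_pos: [476.9, -157.0, 150.1]
orientation: [0.002, -3.141, -0.001]
ft_force: [0.4, 0.6, 0.0]
width: 88.4
```

```bash
python3 w.py w3; python3 go.py 476.8 -158.5 51
python3 - <<'E'
from rig import snapshot
import cv2
im,d=snapshot("scene"); cv2.imwrite("pics/s3.png",cv2.resize(im[60:300,90:410],(800,600)))
E
```

```text
15.3 [ 476.9 -157.   150.1] [ 1.9000e-03 -3.1406e+00 -1.3000e-03] [-0.55  0.39  1.71  0.    1.04 -2.12]
table [-0.2  0.6  1.2]
px 90 160 169 229 z 60.7 c 474.1 -265.1  43.4 44.1
px 232 260 181 221 z 61.0 c 476.5 -159.3  23.0 23.3
px 165 226 261 287 z 26.4 c 566.2 -212.4  61.8 20.6
px 140 218 317 338 z 26.4 c 626.0 -233.9  85.1 30.3
px 286 364 317 348 z 51.7 c 627.3 -71.4  14.5 45.8
t 15.35 eef [ 477.  -157.   150.3] w 88.5 F [ 0.6  0.3 -0.4]
tool shift m [ 0.0001 -0.0015  0.0993]
turn deg [ 0.03 -0.04  0.08]
```

View pics/s3.png

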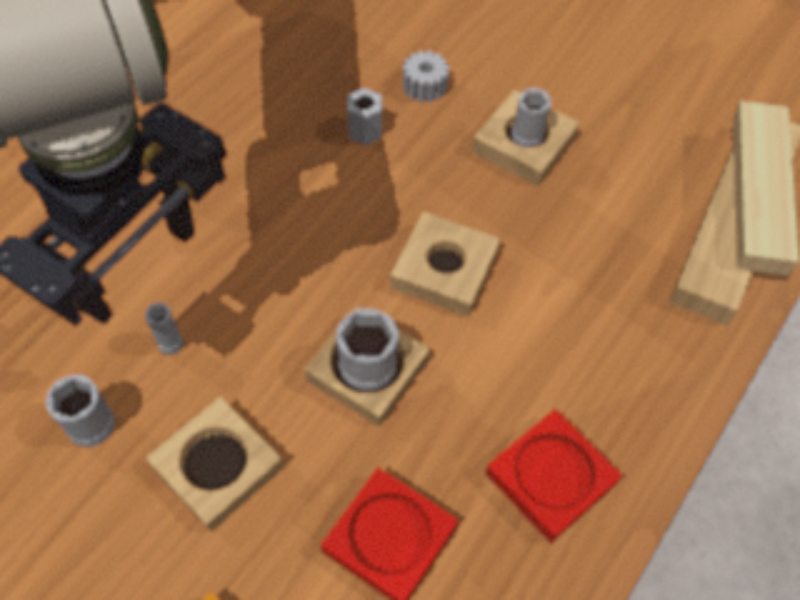

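Sockets 54 at (367,348) and 34 at (533,117) stand upright in their wells. Next is socket_24.

Call:
send_rows:
  commands:
    - [1,[0,-0.002,0.03],[0,0,0]]
    - [1,[0,-0.002,0.065],[0,0,0]]
    - [1,[0,-0.002,0.09],[0,0,0]]
    - [1,[0,-0.002,0.0995],[0,0,0]]
    - [1,[0,-0.002,0.0995],[0,0,0]]
    - [1,[0,-0.002,0.0995],[0,0,0]]

```text
clock: 16.0
eef_pos: [477.4, -160.2, 52.2]
orientation: [-0.001, 3.14, -0.001]
ft_force: [0.1, -0.5, 0.3]
width: 88.1
```

Call:
send_rows:
  commands:
    - [-1,[0,0,0],[0,0,0]]
    - [-1,[0,0,0],[0,0,0]]
    - [-1,[0,0,0],[0,0,0]]
    - [-1,[0,0,0],[0,0,0]]
    - [-1,[0,0,0],[0,0,0]]
    - [-1,[0,0,0],[0,0,0]]
    - [-1,[0,0,0],[0,0,0]]
    - [-1,[0,0,0],[0,0,0]]
    - [-1,[0,0,0],[0,0,0]]
    - [-1,[0,0,0],[0,0,0]]

```text
clock: 17.0
eef_pos: [476.8, -160.2, 51.2]
orientation: [-0.0, -3.141, -0.0]
ft_force: [0.0, -0.3, 0.2]
width: 23.1
```

Call:
send_rows:
  commands:
    - [-1,[0,0,-0.01],[0,0,0]]
    - [-1,[0,0,-0.04],[0,0,0]]
    - [-1,[0,0,-0.075],[0,0,0]]
    - [-1,[0,0,-0.09],[0,0,0]]
    - [-1,[0,0,-0.09],[0,0,0]]
    - [-1,[0,0,-0.09],[0,0,0]]

```text
clock: 17.6
eef_pos: [476.6, -160.0, 141.0]
orientation: [-0.0, -3.141, -0.0]
ft_force: [0.4, 0.3, -1.7]
width: 23.2
```

```bash
python3 go.py 646 68.5 140
```

```text
t 17.60 eef [ 476.6 -160.   141. ] w 23.2 F [ 0.4  0.3 -1.7]
tool shift m [-0.1694  0.2285  0.001 ]
turn deg [ 0.01 -0.01 -0.  ]
```

Call:
send_rows:
  commands:
    - [-1,[-0.012,0.016,0],[0,0,0]]
    - [-1,[-0.035,0.047,0],[0,0,0]]
    - [-1,[-0.06,0.08,0],[0,0,0]]
    - [-1,[-0.085,0.115,0],[0,0,0]]
    - [-1,[-0.11,0.148,0],[0,0,0]]
    - [-1,[-0.135,0.182,0],[0,0,0]]
    - [-1,[-0.155,0.21,0],[0,0,0]]
    - [-1,[-0.1695,0.2285,0],[0,0,0]]
    - [-1,[-0.1695,0.2285,0],[0,0,0]]
    - [-1,[-0.1695,0.2285,0],[0,0,0]]

```text
clock: 18.6
eef_pos: [645.6, 68.2, 139.7]
orientation: [0.001, -3.139, 0.0]
ft_force: [-0.9, -0.3, -1.8]
width: 23.3
```

```bash
python3 go.py 646 68.5 62
```

```text
t 18.60 eef [645.6  68.2 139.7] w 23.3 F [-0.9 -0.3 -1.8]
tool shift m [-0.0006  0.0003  0.0777]
turn deg [-0.01 -0.16  0.03]
```

Call:
send_rows:
  commands:
    - [-1,[0,0,0.015],[0,0,0]]
    - [-1,[0,0,0.04],[0,0,0]]
    - [-1,[0,0,0.06],[0,0,0]]
    - [-1,[0,0,0.07],[0,0,0]]
    - [-1,[0,0,0.0755],[0,0,0]]
    - [-1,[0,0,0.0775],[0,0,0]]
    - [-1,[0,0,0.0785],[0,0,0]]
    - [-1,[0,0,0.079],[0,0,0]]
    - [-1,[0,0,0.0793],[0,0,0]]
    - [-1,[0,0,0.0793],[0,0,0]]

```text
clock: 19.6
eef_pos: [646.4, 68.4, 62.3]
orientation: [-0.0, 3.141, -0.0]
ft_force: [0.7, 0.2, -0.7]
width: 23.4
```

Call:
send_rows:
  commands:
    - [-1,[0,0,0.0004],[0,0,0]]
    - [-1,[0,0,0.0004],[0,0,0]]

```text
clock: 19.8
eef_pos: [646.3, 68.4, 61.6]
orientation: [0.0, 3.142, 0.0]
ft_force: [-0.2, -1.2, -1.0]
width: 23.4
```

Call:
send_rows:
  commands:
    - [-1,[0,0,0.0005],[0,0,0]]
    - [-1,[0,0,0.0005],[0,0,0]]
    - [1,[0,0,0.0005],[0,0,0]]
    - [1,[0,0,0.0005],[0,0,0]]
    - [1,[0,0,0.0005],[0,0,0]]
    - [1,[0,0,0.0005],[0,0,0]]
    - [1,[0,0,0.0005],[0,0,0]]
    - [1,[0,0,0.0005],[0,0,0]]

```text
clock: 20.6
eef_pos: [646.3, 68.3, 61.1]
orientation: [-0.0, -3.142, 0.0]
ft_force: [0.2, 0.0, 0.3]
width: 68.9
```

Call:
send_rows:
  commands:
    - [1,[0,0,-0.02],[0,0,0]]
    - [1,[0,0,-0.05],[0,0,0]]
    - [1,[0,0,-0.08],[0,0,0]]
    - [1,[0,0,-0.09],[0,0,0]]
    - [1,[0,0,-0.09],[0,0,0]]

```text
clock: 21.1
eef_pos: [646.7, 68.3, 152.0]
orientation: [-0.0, 3.139, -0.0]
ft_force: [-0.7, 0.5, -0.4]
width: 88.2
```

Call:
send_rows:
  commands:
    - [1,[0.02,-0.039,0],[0,0,0]]
    - [1,[0.04,-0.077,0],[0,0,0]]
    - [1,[0.06,-0.116,0],[0,0,0]]
    - [1,[0.08,-0.155,0],[0,0,0]]
    - [1,[0.1,-0.193,0],[0,0,0]]
    - [1,[0.12,-0.232,0],[0,0,0]]
    - [1,[0.14,-0.27,0],[0,0,0]]
    - [1,[0.16,-0.31,0],[0,0,0]]
    - [1,[0.172,-0.333,0],[0,0,0]]
    - [1,[0.172,-0.333,0],[0,0,0]]

```text
clock: 22.1
eef_pos: [472.5, -266.7, 149.3]
orientation: [-0.006, -3.139, -0.002]
ft_force: [0.5, 0.4, -0.5]
width: 88.1
```

Call:
send_rows:
  commands:
    - [1,[0,0,0],[0,0,0]]
    - [1,[0,0,0],[0,0,0]]

```text
clock: 22.3
eef_pos: [474.6, -263.4, 150.3]
orientation: [0.002, -3.141, -0.002]
ft_force: [0.7, 0.6, -0.4]
width: 88.3
```

```bash
python3 w.py w4; python3 go.py 474.5 -264.3 51
```

```text
22.3 [ 474.6 -263.4  150.3] [ 1.9000e-03 -3.1407e+00 -1.7000e-03] [-0.72  0.47  1.59  0.    1.09 -2.29]
table [-0.2  0.6  1.2]
px 0 70 0 35 z 61.7 c 331.1 -421.7  5.2 22.3
px 220 273 170 232 z 60.8 c 473.8 -265.2  43.1 43.2
px 244 328 259 287 z 26.4 c 568.7 -224.0  84.7 30.0
px 236 316 317 340 z 26.5 c 623.5 -233.3  85.3 32.2
px 128 202 348 356 z 23.7 c 670.1 -361.1  84.0 6.3
t 22.35 eef [ 474.7 -263.4  150.5] w 88.0 F [-0.5 -0.4 -0.1]
tool shift m [ 0.0002 -0.001   0.0995]
turn deg [ 0.04 -0.04  0.09]
```

View pics/w4.png

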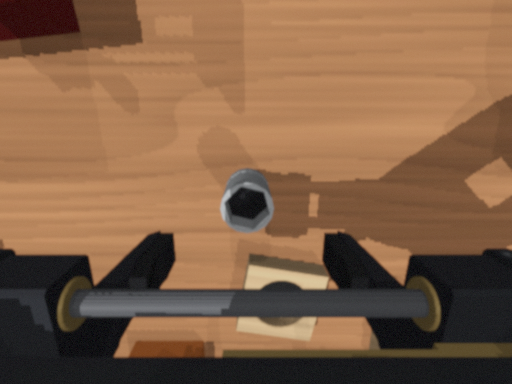

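Socket_44 is centred at (247,206), with the wood holder_60 behind it at (283,300).

Call:
send_rows:
  commands:
    - [1,[0.0005,-0.001,0.03],[0,0,0]]
    - [1,[0.0005,-0.001,0.065],[0,0,0]]
    - [1,[0.0005,-0.001,0.09],[0,0,0]]
    - [1,[0.0005,-0.001,0.0995],[0,0,0]]
    - [1,[0.0005,-0.001,0.0995],[0,0,0]]
    - [1,[0.0005,-0.001,0.0995],[0,0,0]]

```text
clock: 22.95
eef_pos: [474.5, -265.7, 52.6]
orientation: [-0.001, 3.14, -0.002]
ft_force: [-0.5, -0.6, 0.4]
width: 87.8
```

Call:
send_rows:
  commands:
    - [-1,[0,0,0],[0,0,0]]
    - [-1,[0,0,0],[0,0,0]]
    - [-1,[0,0,0],[0,0,0]]
    - [-1,[0,0,0],[0,0,0]]
    - [-1,[0,0,0],[0,0,0]]
    - [-1,[0,0,0],[0,0,0]]
    - [-1,[0,0,0],[0,0,0]]
    - [-1,[0,0,0],[0,0,0]]
    - [-1,[0,0,0],[0,0,0]]

```text
clock: 23.85
eef_pos: [473.8, -265.6, 51.6]
orientation: [-0.0, -3.142, -0.0]
ft_force: [-0.0, 2.3, 3.1]
width: 43.1
```

Call:
send_rows:
  commands:
    - [-1,[0,0,-0.01],[0,0,0]]
    - [-1,[0,0,-0.04],[0,0,0]]
    - [-1,[0,0,-0.075],[0,0,0]]
    - [-1,[0,0,-0.09],[0,0,0]]
    - [-1,[0,0,-0.09],[0,0,0]]
    - [-1,[0,0,-0.09],[0,0,0]]

```text
clock: 24.45
eef_pos: [473.4, -265.4, 140.9]
orientation: [-0.0, -3.141, -0.001]
ft_force: [-0.5, 1.1, -4.1]
width: 43.3
```

```bash
python3 go.py 597 -228 140
```

```text
t 24.45 eef [ 473.4 -265.4  140.9] w 43.3 F [-0.5  1.1 -4.1]
tool shift m [-0.1236  0.0374  0.0008]
turn deg [ 0.04 -0.05 -0.01]
```

Call:
send_rows:
  commands:
    - [-1,[-0.015,0.0045,0],[0,0,0]]
    - [-1,[-0.045,0.0135,0],[0,0,0]]
    - [-1,[-0.08,0.024,0],[0,0,0]]
    - [-1,[-0.11,0.033,0],[0,0,0]]
    - [-1,[-0.1235,0.0375,0],[0,0,0]]
    - [-1,[-0.1235,0.0375,0],[0,0,0]]
    - [-1,[-0.1235,0.0375,0],[0,0,0]]

```text
clock: 25.15
eef_pos: [596.5, -228.0, 140.0]
orientation: [0.0, -3.139, -0.002]
ft_force: [0.1, 0.5, -3.9]
width: 43.4
```

```bash
python3 go.py 597 -228 62
```

```text
t 25.15 eef [ 596.5 -228.   140. ] w 43.4 F [ 0.1  0.5 -3.9]
tool shift m [-0.0008 -0.0001  0.078 ]
turn deg [ 0.07 -0.15  0.01]
```

Call:
send_rows:
  commands:
    - [-1,[0,0,0.015],[0,0,0]]
    - [-1,[0,0,0.04],[0,0,0]]
    - [-1,[0,0,0.06],[0,0,0]]
    - [-1,[0,0,0.07],[0,0,0]]
    - [-1,[0,0,0.0755],[0,0,0]]
    - [-1,[0,0,0.0775],[0,0,0]]
    - [-1,[0,0,0.0785],[0,0,0]]
    - [-1,[0,0,0.079],[0,0,0]]
    - [-1,[0,0,0.0793],[0,0,0]]
    - [-1,[0,0,0.0793],[0,0,0]]

```text
clock: 26.15
eef_pos: [597.4, -228.2, 62.6]
orientation: [-0.0, 3.141, -0.0]
ft_force: [-0.0, -0.4, -4.8]
width: 43.4
```

Call:
send_rows:
  commands:
    - [-1,[0,0,0.0005],[0,0,0]]
    - [-1,[0,0,0.0005],[0,0,0]]
    - [-1,[0,0,0.0005],[0,0,0]]

```text
clock: 26.45
eef_pos: [597.3, -228.1, 61.8]
orientation: [0.0, 3.142, -0.0]
ft_force: [-0.1, 0.0, -3.9]
width: 43.1
```

Call:
send_rows:
  commands:
    - [-1,[0,0,0.0004],[0,0,0]]
    - [-1,[0,0,0.0008],[0,0,0]]
    - [-1,[0,0,0.0008],[0,0,0]]

```text
clock: 26.75
eef_pos: [597.4, -228.2, 61.6]
orientation: [-0.0, 3.141, -0.0]
ft_force: [-3.7, 1.4, 3.7]
width: 43.3
```

Contact with the well floor again. I release, rise and pull back for a full check.

Call:
send_rows:
  commands:
    - [1,[0,0,0],[0,0,0]]
    - [1,[0,0,0],[0,0,0]]
    - [1,[0,0,0],[0,0,0]]
    - [1,[0,0,0],[0,0,0]]
    - [1,[0,0,0],[0,0,0]]
    - [1,[0,0,-0.02],[0,0,0]]
    - [1,[0,0,-0.06],[0,0,0]]
    - [1,[0,0,-0.11],[0,0,0]]
    - [1,[0,0,-0.16],[0,0,0]]
    - [1,[0,0,-0.2],[0,0,0]]

```text
clock: 27.75
eef_pos: [597.3, -228.1, 264.3]
orientation: [-0.0, 3.139, -0.002]
ft_force: [-0.3, -0.7, -0.3]
width: 88.1
```

Call:
send_rows:
  commands:
    - [1,[0.05,0,-0.01],[0,0,0]]
    - [1,[0.1,0,-0.01],[0,0,0]]
    - [1,[0.15,0,-0.01],[0,0,0]]
    - [1,[0.2,0,-0.01],[0,0,0]]
    - [1,[0.25,0,-0.01],[0,0,0]]
    - [1,[0.25,0,-0.01],[0,0,0]]
    - [1,[0.25,0,-0.01],[0,0,0]]
    - [1,[0.25,0,-0.01],[0,0,0]]

```text
clock: 28.55
eef_pos: [348.2, -228.4, 271.2]
orientation: [-0.0, 3.141, -0.001]
ft_force: [-0.6, 0.7, 0.3]
width: 88.2
```

Run:
```python
from rig import ctrl,snapshot,get_calibration
from h import *
print(ctrl.read_state()["eef_pos"],ctrl.read_state()["clock"])
H={"70":(649,-70),"50":(625.7,258.3),"40":(646,68.5),"60":(597,-228),"nut":(469,172),"gear":(486.5,265.6)}
for n in ["top","scene"]:
    im,d=snapshot(n); cv2.imwrite(f"pics/{n}9.png",cv2.resize(im[60:300,90:410],(800,600),interpolation=cv2.INTER_CUBIC))
    P=cloud(cam(get_calibration(n)),d)
    for k,(x,y) in H.items():
        r=np.hypot(P[...,0]-x,P[...,1]-y)<60; Z=P[...,2]
        zt=np.nanpercentile(Z[r&(Z>28 if len(k)<4 and k!="nut" and k!="gear" else Z>20)],85)
        t=r&(abs(Z-zt)<6); (cx,cy),wh,a=cv2.minAreaRect(P[t][:,:2].astype(np.float32))
        if len(k)==2: # holder top
            b=r&(Z>20)&(Z<30); hb,_,_=cv2.minAreaRect(P[b][:,:2].astype(np.float32))
        else: hb=(0,0)
        print(n,k,"ztop %.1f"%zt,"c %.1f %.1f"%(cx,cy),np.round(wh,1),"holder",np.round(hb,1))
```

```text
[ 348.20145437 -228.44059555  271.19657409] 28.55
top 70 ztop 69.3 c 647.4 -69.1 [52.3 53.2] holder [648.8 -69.9]
top 50 ztop 68.2 c 625.4 259.3 [33.9 31.3] holder [624.6 258.6]
top 40 ztop 68.4 c 645.0 69.5 [22.6 22.1] holder [644.8  69.1]
top 60 ztop 68.9 c 596.8 -226.8 [40.6 43.4] holder [ 596.3 -227.7]
top nut ztop 46.7 c 469.0 172.0 [39.8 35.5] holder [0 0]
top gear ztop 31.9 c 484.8 266.5 [50.5 49.6] holder [0 0]
scene 70 ztop 69.4 c 650.4 -70.3 [52.2 53.1] holder [650.6 -70.6]
scene 50 ztop 69.3 c 627.9 258.5 [31.3 33.4] holder [626.9 257.9]
scene 40 ztop 69.6 c 648.2 68.7 [21.7 22.4] holder [646.9  68.7]
scene 60 ztop 69.5 c 599.4 -227.5 [41.6 42.3] holder [ 598.  -228.3]
scene nut ztop 46.1 c 472.5 171.5 [38.6 37.3] holder [0 0]
scene gear ztop 31.3 c 488.4 266.4 [49.7 51.9] holder [0 0]
```

View pics/top9.png

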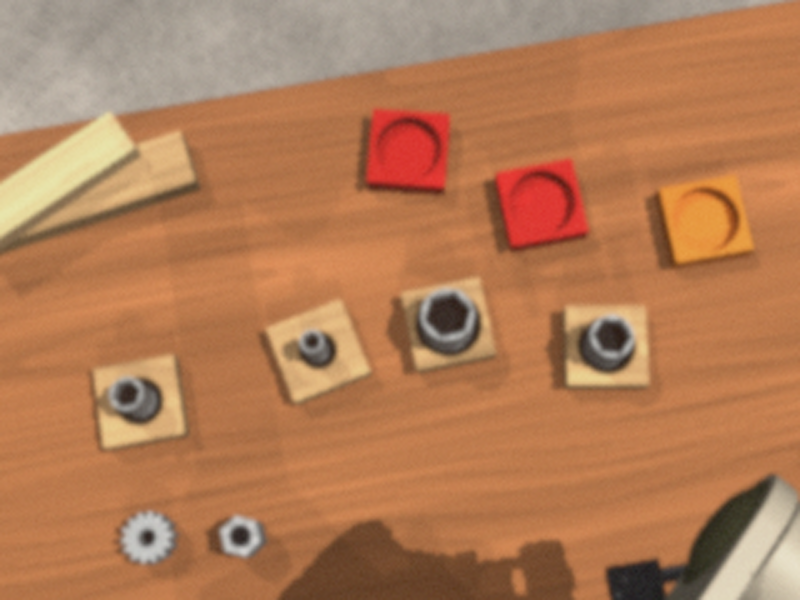

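View pics/scene9.png

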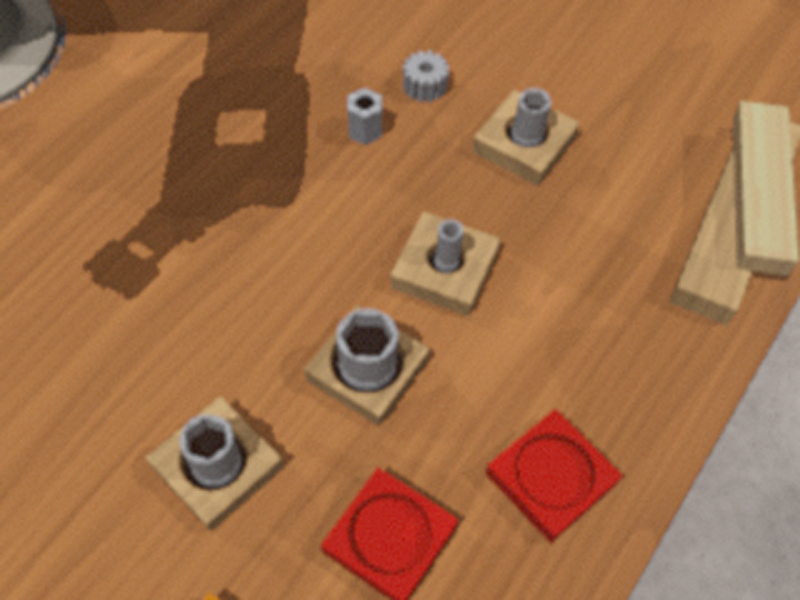

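All four sockets stand upright in their own wells, tops at about 69 mm and centres within about 1.5 mm of the blocks. The gear and nut have not moved. Handing in.

```bash
python3 -c "
from rig import ctrl
print(ctrl.hand_in())"
```

```text
the job is handed in; nothing more can be done
None
```

All four sockets are standing upright in their own wells, and I handed the job in at about 29 s of the 104 s allowed; no verdict was reported. I picked them up one at a time, lowered each until it stood on its well floor, then released it and pulled the arm clear.

- **Placing:** In the last top and scene pictures, the socket tops are 68–70 mm above the bench, where 70 mm is expected. Their centres are within about 1.6 mm of the block centres, against the 11 mm allowed.
- **Touchdown:** The force showed contact for sockets 54, 34 and 44. For the light socket_24 it was too small to tell, so I went by height: it was released within about 0.1 mm of the expected floor height.
- **Gear and long nut:** Both are upright, and their measured positions changed by no more than about 2 mm, which is within measuring error.
- **Disagreement:** The top and scene cameras differ by about 2–3.5 mm in x, which fits their stated calibration error. No check failed.

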